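Load the wig tray and index it to the next station

TASK

Lay the hairbrush flat in the sliding plywood tray and stand the big thread spool upright beside it. Then push the loaded tray along its rail to the next station, so that its roller clicks into the notch between the first pair of steel pins, without running on past that station. Leave the comb, the tin, the jar and the spray bottle where they are.

Things in the scene. Friction and masses are not known exactly. Their poses are not given: they have to be found in the camera images.
- tray (a joint): travel of the tray along its rail (m): 0 = loading end (robot's right, -y), growing towards +y. Starts free between 0 and 0.07. Detents: next station 0.150 (first pair of pins), far station 0.250; end stop 0.265. About 2 N moves the tray, about 10 N pushes the sprung roller over a pin; within about 4 mm of a detent the roller pulls the tray in and holds it
- tray_in (a point): centre of the tray's inner floor, 27 mm above the table; x axis across the rail (away from the robot), y along the rail in the direction of growing joint value, z up. Open plywood tray, 180 (x) by 240 (y) mm outside, 170 by 230 mm inside, walls 5 mm thick, 30 mm high above the inner floor. A brass roller on a sprung plunger stands out from the middle of its far (+x) side
- push_plate (a point): middle of the outer face of the aluminium push plate at the tray's trailing (-y) end: an upright plate 100 mm wide, 8 mm thick, its top edge 25 mm above this point (102 mm above the table), its lower edge 59 mm below it; the face looks along the tray's -y. Moves with the tray
- next_station (a point): where tray_in lies when the tray is in the next station's detent; same axes. Level with it, 126 mm away on the rail's far (+x) side, two upright steel pins (12 mm thick, 17 mm apart) stand on a black index bar with a small aluminium tab behind them; the far station, 100 mm further along +y, has the same
- slide: the fixed slide: steel rail 540 mm long along its y axis on an aluminium base plate; origin at the table under the middle of the rail. The tray's centre is at y = joint value - 0.130 in this frame
- brush: wooden hairbrush lying on its bristles, 190 mm long along its x axis, 39 mm at the widest; origin at table level under the middle of its length. Head: x from 5 to 95 mm, 38 mm wide, 32 mm high (black bristle block below 19 mm, 34 mm wide); handle: x from -95 to 5 mm, 20 mm wide, between 18 and 32 mm high
- brush_grip (a point): centre of the brush head, 45 mm from the brush's middle towards the head, 25 mm above its underside: a good place to grip, across the 38 mm width (the brush's y)
- brush_head (a point): head end of the brush, 95 mm from the middle, 25 mm above its underside
- brush_tail (a point): handle end of the brush, 95 mm from the middle, 25 mm above its underside
- spool: big thread spool standing upright, 70 mm tall: light wooden flanges 62 mm in diameter and 10 mm thick at both ends, dark thread barrel 50 mm in diameter between them; origin at the centre of its underside, z up along the axis. Weighs about 0.16 kg
- comb: black comb lying flat, 180 mm by 41 mm, 6 mm thick: a bystander; origin at table level under its middle, length along x
- pin_tin: plain round steel tin, 70 mm in diameter, 50 mm tall: a bystander; origin at the centre of its underside
- glue_jar: amber glass jar with a lid, 60 mm in diameter, 75 mm tall: a bystander; origin at the centre of its underside
- spray_bottle: white spray bottle with a red trigger, 68 mm in diameter, 185 mm tall: a bystander; origin at the centre of its underside
Not all that is in view belongs to the job. What is shaped like the spool but green, purple or red is not meant.

How it is judged:
By the outcome, as a careful person would: the job done as asked, in the order asked, and still so for the second after the job is handed in, with the robot touching nothing.
It also fails if it takes over 72 s, if anything falls off the work surface, if the arm or the gripper's body presses on something with over 40 N, if the wrist force passes 120 N, or if a joint passes its speed limit or range.

ROBOT

A 7-joint arm with a two-finger parallel gripper is mounted at the origin on the work surface. World frame = base frame: x ahead of the robot, y to its left, z up, the work surface at z = 0. Lengths are in m, angles in rad, forces in N, time in s.
With the tool pointing down it reaches from about 0.425 to 0.95 m from the base axis. Payload 4.7 kg.
Tool frame: the origin (TCP) lies at the very end of the fingers, on their centre line; the grasp point (between the pads) lies pinch_z behind it (pinch_z is the distance from the TCP to the grasp point, in m); z points along the fingers, y is the line along which they close (so a half turn about z gives the same grasp; the last joint's range is limited). The gripper opens to 87 mm and grips with 3 to 60 N. Pads are 19 mm wide; open, the fingers measure 117 mm over their backs; the gripper's body (75 mm by 190 mm) begins 51 mm behind the grasp point.
Start: joints at [-1.171, 0.469, -0.049, 1.532, 0.024, 1.141, -0.082], TCP at [0.281, 0.614, 0.223] pointing down, gripper open.
Joint ranges: [-2.59, 2.59], [-0.33, 1.99], [-1.39, 1.29], [0.1, 2.45], [-1.04, 4.18], [0.21, 1.99], [-2.66, 2.66]. Speed limits (rad/s): [2.57, 2.57, 3.14, 3.14, 3.14, 3.14, 3.14].

INTERFACE

Orientations are given as a rotation vector (axis times angle).
In Python, from station import sense, capture, camera_model, sign_off, pinch_z gives the robot as it stands.
- The arm moves only by the shell command python3 -m creep 'ROWS' [OPENING] [FORCE]. ROWS is text: rows parted by semicolons, each of 6 numbers parted by spaces: the shift along the tool's x, y, z as a fraction of full scale, then the turn, a rotation vector about the tool's x, y, z as a fraction of full scale. A call has 1 to 8 rows; each row is the pose to reach, as a shift and turn from the pose commanded when the call began, along the tool's axes at that moment; what a row does not reach only later rows make up. Full scale, the value 1, is 120 mm for a shift and 90 degrees for a turn. A row lasts 1/8 s, in which the tool goes at most 62.5 mm and 10.7 degrees, less where a joint would pass 70% of its speed; a pose out of reach is approached as far as the arm can. A call with a number of a shift or a turn outside -1 to 1 is refused whole. A call with a gripper value outside its range is refused whole. OPENING is the closure, from -1 (fully open) to 1 (shut), set as the call begins (- or left out, the last holds). The fingers move at their own pace and stop on an object; FORCE is the grip in N (left out, the last holds). Time passes only in rows, so rows that repeat a pose let the fingers close. It gives the time, the measured TCP pose, the force, the opening and the grip force at its end, in the units of the state.
- sense(): the state, without advancing time (a new reading comes with each control period).
- capture(name): name is "scene" or "top" or "wrist"; returns the picture (384x512x3 uint8, blue, green, red); there is no depth.
- camera_model(name): a dict with "camera_matrix" (3x3 intrinsics, pixels), "T" (4x4, takes a point from camera to world coordinates); the wrist camera has in their place "tool_from_camera" (4x4, takes a point from camera to tool coordinates, whose origin is the TCP and whose axes are the flange's). Camera axes: x right, y up, looking along -z (the intrinsics and any distortion apply to the point x, -y, -z); pixel columns grow to the right and rows downward; lengths in m; the calibration is good to about 2 mm. The wrist camera is an equidistant fisheye: a pixel r from the principal point sees the ray r / f radians off the axis. A picture is of the moment at which its call begins: read the wrist's pose just before it. camera_model takes no time and is no camera call.
- sign_off(): hands the job in; it is judged then, once.
The state is a dict: "clock": time; "qpos": joint angles; "qvel": joint speeds; "tau": joint torques, N m; "tool_pos": TCP position; "tcp_rot": TCP orientation; "contact_force": force on the tool from outside, world axes, zero at the start; "wrist_torque": the same for the moment, N m; "gripper_width": opening from 0.0 (shut) to 1.0 (fully open); "finger_force": force on a finger pad.
Only numpy, scipy, OpenCV 4.12 (cv2) and the standard library are available. Lean on these libraries where they do the work, as an engineer would, in place of code of your own. Each camera call takes 0.05 s, during which the arm holds its last target. There are 200 camera calls.

## Working session

There is one attempt and no reset: what is moved stays moved. The work goes in short steps, Python scripts to look and compute and a shell command to move; the robot and the scene stay as the last step left them, time stands still between calls to the robot, and variables do not carry over. Pictures are saved under pics/ and viewed, at most 10 in all, crops included, and the job is handed in when it is done.

```bash
mkdir -p pics; ls
python3 - <<'E'
from station import *
import cv2,numpy as np
s=sense();print(s['tool_pos'],s['tcp_rot'],s['clock'],pinch_z)
for n in('scene','top'):
    cv2.imwrite(f'pics/{n}0.png',cv2.resize(capture(n),(800,600),interpolation=cv2.INTER_CUBIC)); 
for n in('scene','top','wrist'): print(n,camera_model(n))
E
```

```text
pics
[0.28041168 0.61333885 0.22150007] [-6.68280122e-01 -3.06936861e+00  3.00637755e-03] 0.0 0.0187
scene {'camera_matrix': array([[401.72334806,   0.        , 261.93755611],
       [  0.        , 401.72334806, 193.35767323],
       [  0.        ,   0.        ,   1.        ]]), 'T': array([[-0.43634092, -0.58235996,  0.6859034 ,  1.39187536],
       [ 0.89977934, -0.28077276,  0.33401167,  0.42662167],
       [-0.00193203,  0.76290467,  0.64650811,  0.94478159],
       [ 0.        ,  0.        ,  0.        ,  1.        ]])}
top {'camera_matrix': array([[389.77218151,   0.        , 258.09828031],
       [  0.        , 389.77218151, 186.0449817 ],
       [  0.        ,   0.        ,   1.        ]]), 'T': array([[ 0.02545862,  0.99523171, -0.09415789,  0.3702086 ],
       [-0.99948954,  0.0235222 , -0.02161886, -0.02439253],
       [-0.01930097,  0.09466021,  0.99532252,  1.34192714],
       [ 0.        ,  0.        ,  0.        ,  1.        ]])}
wrist {'camera_matrix': array([[297.31863964,   0.        , 256.33181084],
       [  0.        , 297.31863964, 193.49199381],
       [  0.        ,   0.        ,   1.        ]]), 'tool_from_camera': array([[-4.69324460e-04,  9.62799646e-01,  2.70215878e-01,
         7.51230129e-02],
       [ 9.99999819e-01,  5.53689398e-04, -2.35987541e-04,
        -2.65025149e-04],
       [-3.76824388e-04,  2.70215718e-01, -9.62799732e-01,
        -1.61856568e-01],
       [ 0.00000000e+00,  0.00000000e+00,  0.00000000e+00,
         1.00000000e+00]])}
```

View pics/scene0.png

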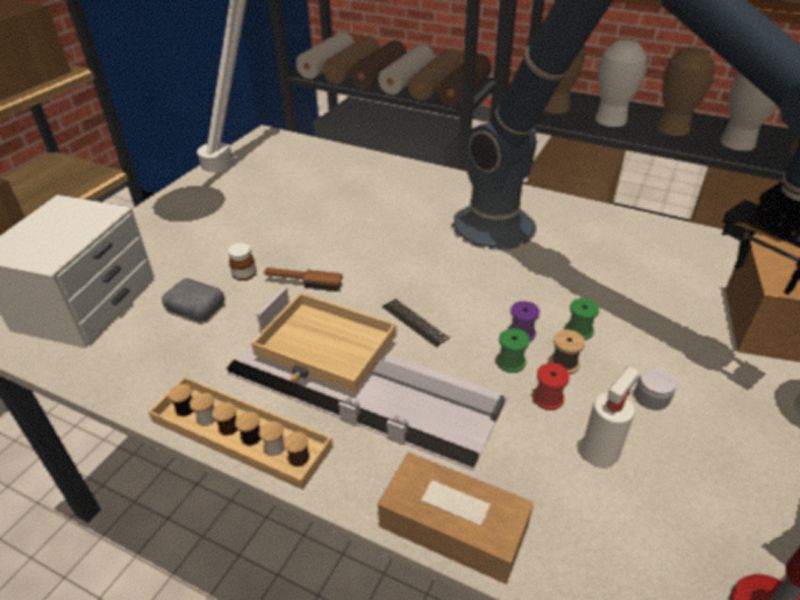

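View pics/top0.png

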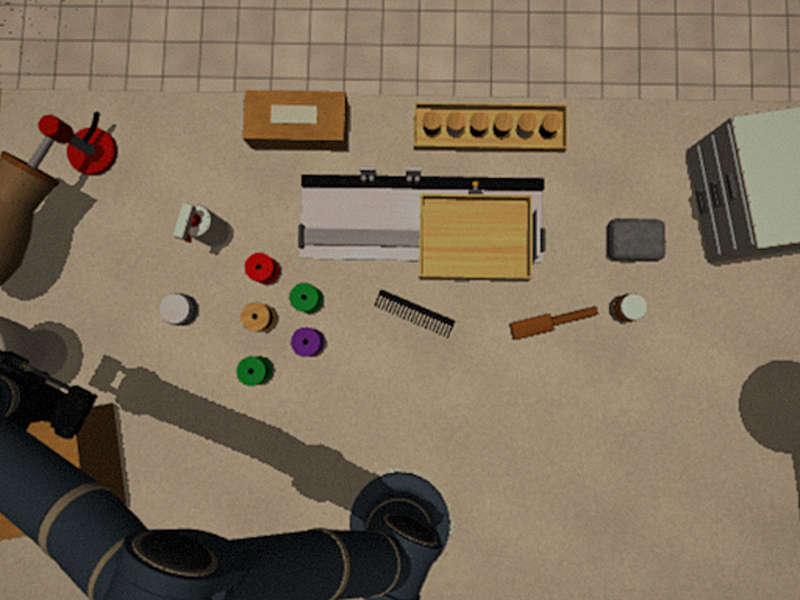

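The scene picture shows the whole layout. In the top view (800x600), the wood spool is at (256,317) with the coloured spools around it. The brush runs from its head at (513,330) to its tail at (597,311), and the tray's rim corners are about (421,197), (530,197), (529,279) and (420,277). Next I'll turn these pixels into positions.

```bash
cat > h.py <<'E'
from station import *
import cv2,numpy as np
from scipy.spatial.transform import Rotation as R
def ray(n,u,v,s=None):
    m=camera_model(n);K=m['camera_matrix'];a=(u-K[0,2])/K[0,0];b=(v-K[1,2])/K[1,1]
    if n=='wrist':
        r=np.hypot(a,b);k=np.sin(r)/max(r,1e-9);d=np.array([a*k,-b*k,-np.cos(r)])
        T=np.eye(4);T[:3,:3]=R.from_rotvec(s['tcp_rot']).as_matrix();T[:3,3]=s['tool_pos'];T=T@m['tool_from_camera']
    else: d=np.array([a,-b,-1.]);T=m['T']
    return T[:3,3],T[:3,:3]@d
def at(n,u,v,z,s=None):   # pixel (native) -> point at height z
    o,d=ray(n,u,v,s);return o+d*(z-o[2])/d[2]
def go(s,p,ang=None):     # row to reach TCP p with tool y at heading ang (deg), tool down; scaled
    r=R.from_rotvec(s['tcp_rot']);t=r.inv().apply(np.array(p)-s['tool_pos'])/.12
    out=np.round(t,3)
    if ang is None: return out
    ys=[]
    for a in(ang,ang+180):
        a=np.deg2rad(a);y=np.array([np.cos(a),np.sin(a),0]);z=np.array([0,0,-1.]);x=np.cross(y,z)
        ys.append((r.inv()*R.from_matrix(np.c_[x,y,z])).as_rotvec()/(np.pi/2))
    return out,*[np.round(q,3) for q in ys]
E
python3 - <<'E'
from h import *
s=sense();M=R.from_rotvec(s['tcp_rot']).as_matrix();print('tool x,y',M[:,0].round(3),M[:,1].round(3))
k=512/800
for n,l in dict(spool=[(256,317,.07)],jar=[(633,307,.075)],tin=[(177,308,.05)],red=[(261,268,.07)],g1=[(305,297,.07)],pur=[(307,341,.07)],g2=[(254,370,.07)],spray=[(200,220,.15)],brush=[(511,324,.032),(513,339,.032),(551,316,.032),(553,331,.032),(597,307,.032),(598,315,.032)],tray=[(421,197,.057),(530,197,.057),(529,279,.057),(420,277,.057)],plate=[(535,209,.102),(543,209,.102),(535,257,.102),(543,257,.102)],bar=[(302,182,.04),(544,184,.04)],pins=[(361,176,.06),(375,176,.06),(406,176,.06),(420,176,.06)],roller=[(475,186,.05)],comb=[(378,292,.006),(452,335,.006)]).items():
    print(n,*[at('top',u*k,v*k,z)[:2].round(3) for u,v,z in l])
# refine brush / spool by colour
im=capture('top');hsv=cv2.cvtColor(im,cv2.COLOR_BGR2HSV)
def blob(lo,hi,x0,y0,x1,y1):
    m=cv2.inRange(hsv,lo,hi);z=np.zeros_like(m);z[y0:y1,x0:x1]=m[y0:y1,x0:x1];return np.argwhere(z)[:,::-1].astype(np.float32)
b=blob((0,110,40),(18,255,255),318,185,392,225)
print(len(b),cv2.minAreaRect(b))
m,_=b.mean(0),0;W=np.array([at('top',u,v,.032)[:2] for u,v in b]).astype(np.float32);print('brush rect',cv2.minAreaRect(W))
b=blob((8,90,90),(22,255,255),150,190,180,215);print(len(b),at('top',*b.mean(0),.07),cv2.minEnclosingCircle(b))
t=blob((12,70,80),(30,255,255),262,120,345,185);W=np.array([at('top',u,v,.057)[:2] for u,v in t]).astype(np.float32);print('tray',cv2.minAreaRect(W))
E
```

```text
tool x,y [-0.909  0.416 -0.   ] [ 0.416  0.909 -0.002]
spool [0.428 0.311]
jar [ 0.467 -0.473]
tin [0.444 0.487]
red [0.532 0.305]
g1 [0.472 0.21 ]
pur [0.38  0.202]
g2 [0.317 0.31 ]
spray [0.615 0.412]
brush [ 0.428 -0.229] [ 0.396 -0.233] [ 0.447 -0.314] [ 0.415 -0.318] [ 0.469 -0.412] [ 0.452 -0.414]
tray [ 0.695 -0.029] [ 0.7   -0.263] [ 0.523 -0.262] [ 0.522 -0.031]
plate [ 0.663 -0.265] [ 0.664 -0.281] [ 0.563 -0.265] [ 0.564 -0.282]
bar [0.727 0.232] [ 0.734 -0.296]
pins [0.738 0.101] [0.738 0.071] [0.74  0.004] [ 0.74  -0.026]
roller [ 0.723 -0.146]
comb [0.492 0.06 ] [ 0.402 -0.104]
468 ((354.38238525390625, 205.02943420410156), (10.914102554321289, 56.510799407958984), 75.96376037597656)
brush rect ((0.43796178698539734, -0.3194889724254608), (0.03630002588033676, 0.1893417090177536), 15.425311088562012)
275 [0.43018807 0.31503766 0.07      ] ((163.73809814453125, 202.26190185546875), 10.269986152648926)Traceback (most recent call last):
  File "<stdin>", line 14, in <module>
  File "h.py", line 12, in at
    o,d=ray(n,u,v,s);return o+d*(z-o[2])/d[2]
        ~~~^^^^^^^^^
  File "h.py", line 5, in ray
    m=camera_model(n);K=m['camera_matrix'];a=(u-K[0,2])/K[0,0];b=(v-K[1,2])/K[1,1]
ValueError: time passes only in moves, steps and waits
```

```bash
sed -i 's/^def ray/from functools import lru_cache\ncamera_model=lru_cache(None)(camera_model)\ndef ray/' h.py
python3 -m creep '-.5 -.25 0 0 0 0;-1 -.5 0 0 0 0;-1 -.5 0 0 0 0' -1 20
python3 -m creep '-.5 -.25 0 0 0 0;-1 -.5 0 0 0 0;-1 -.5 0 0 0 0'
python3 -m creep '-.3 -.5 0 0 0 0;-.6 -1 0 0 0 0;-.6 -1 0 0 0 0'
python3 -m creep '-.3 -.5 0 0 0 0;-.6 -1 0 0 0 0;-.6 -1 0 0 0 0'
python3 -m creep '-.3 -.5 0 0 0 0;-.6 -1 0 0 0 0;-.6 -1 0 0 0 0'
python3 -m creep '-.25 -.5 0 0 0 0;-.5 -1 0 0 0 0;-.5 -1 0 0 0 0'
python3 -m creep '-.1 -.5 0 0 0 0;-.2 -1 0 0 0 0;-.2 -1 0 0 0 0;-.2 -1 0 0 0 0;-.2 -1 0 0 0 0'
```

```text
clock: 0.52
tool_pos: [0.3696, 0.5044, 0.2224]
tcp_rot: [0.681, 3.064, -0.004]
contact_force: [0.3, -0.2, 0.3]
gripper_width: 1.001
finger_force: 0.0
clock: 0.9
tool_pos: [0.4525, 0.4005, 0.2225]
tcp_rot: [0.68, 3.065, -0.003]
contact_force: [0.3, 0.2, -0.0]
gripper_width: 0.998
finger_force: 0.0
clock: 1.27
tool_pos: [0.4648, 0.2627, 0.2226]
tcp_rot: [-0.675, -3.068, 0.002]
contact_force: [0.6, 1.2, 0.2]
gripper_width: 1.004
finger_force: 0.0
clock: 1.65
tool_pos: [0.4804, 0.1244, 0.2227]
tcp_rot: [0.675, 3.068, -0.0]
contact_force: [0.7, 0.7, -0.4]
gripper_width: 1.002
finger_force: 0.0
clock: 2.02
tool_pos: [0.4964, -0.0143, 0.2227]
tcp_rot: [0.674, 3.068, -0.0]
contact_force: [0.2, 0.8, -0.1]
gripper_width: 1.001
finger_force: 0.0
clock: 2.4
tool_pos: [0.501, -0.1486, 0.2226]
tcp_rot: [0.674, 3.068, -0.001]
contact_force: [0.4, 0.6, -0.2]
gripper_width: 0.999
finger_force: 0.0
clock: 3.02
tool_pos: [0.4738, -0.2624, 0.2222]
tcp_rot: [-0.661, -3.071, -0.002]
contact_force: [-0.2, 0.1, -0.1]
gripper_width: 0.998
finger_force: 0.0
```

Run:
```python
from h import *
im=capture('top');s=sense();w=capture('wrist');cv2.imwrite('pics/w1.png',w)
hsv=cv2.cvtColor(im,cv2.COLOR_BGR2HSV)
def blob(hs,lo,hi,x0,y0,x1,y1):
    m=cv2.inRange(hs,lo,hi);z=np.zeros_like(m);z[y0:y1,x0:x1]=m[y0:y1,x0:x1];return np.argwhere(z)[:,::-1].astype(np.float32)
t=blob(hsv,(12,70,80),(30,255,255),262,120,345,185);W=np.array([at('top',u,v,.057)[:2] for u,v in t],np.float32);print('tray',cv2.minAreaRect(W))
hw=cv2.cvtColor(w,cv2.COLOR_BGR2HSV)
print('go',go(s,(.426,-.276,.12),15))
```

```text
tray ((0.6030970811843872, -0.14261369407176971), (0.20255924761295319, 0.2714281380176544), 1.1735725402832031)
go (array([ 0.316, -0.264,  0.852]), array([ 0.   , -0.001,  0.563]), array([ 1.000e-03,  1.000e-03, -1.437e+00]))
```

View pics/w1.png

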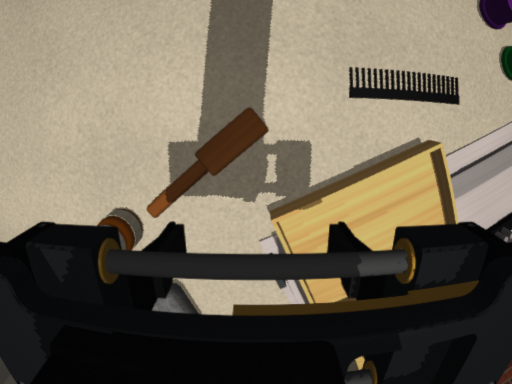

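The wrist view shows the brush with its head end at corners (251,109) and (267,130), its neck at (197,157) and (212,175), and its tail at (154,211). The tray's near rim corners are about (270,211) and (438,142), and the jar is clear of the brush head.

Run:
```python
from h import *
s=sense()
P=[at('wrist',u,v,.031,s)[:2] for u,v in[(251,109),(267,130),(197,157),(212,175),(154,211)]]
h=(P[0]+P[1])/2;n=(P[2]+P[3])/2;t=P[4];print(*np.round(P,3).tolist());d=(h-t);print('len',np.hypot(*d),np.hypot(*(P[0]-P[1])))
a=np.degrees(np.arctan2(d[1],d[0]));g=(h+n)/2;print(a,'grip',g)
print('tray',at('wrist',270,211,.057,s),at('wrist',438,142,.057,s))
print(go(s,(*g,.12),a-90))
```

```text
[0.399, -0.236] [0.429, -0.23] [0.423, -0.32] [0.451, -0.313] [0.461, -0.405]
len 0.17839175940329222 0.03127914085849756
105.39443089722906 grip [ 0.42571996 -0.2747138 ]
tray [ 0.51431011 -0.26452184  0.057     ] [ 0.52157668 -0.03462497  0.057     ]
(array([ 0.322, -0.25 ,  0.853]), array([ 0.   , -0.   ,  0.558]), array([ 1.000e-03,  0.000e+00, -1.442e+00]))
```

```bash
python3 -m creep '.1 -.08 .2 0 0 .11;.2 -.16 .5 0 0 .22;.32 -.25 .85 0 0 .33;.32 -.25 .85 0 0 .45;.32 -.25 .85 0 0 .56;.32 -.25 .85 0 0 .56;.32 -.25 .85 0 0 .56'
python3 - <<'E'
from h import *
s=sense();print(s['tool_pos'],go(s,(.4257,-.275,.007),15.4));w=capture('wrist');cv2.imwrite('pics/w2.png',w)
E
```

```text
clock: 4.0
tool_pos: [0.4254, -0.2762, 0.1206]
tcp_rot: [1.907, 2.496, 0.001]
contact_force: [0.5, 0.3, 0.3]
gripper_width: 0.998
finger_force: 0.0
[ 0.42542314 -0.27616374  0.12060803] (array([0.009, 0.004, 0.947]), array([ 0.   , -0.   , -0.002]), array([-0.   , -0.   ,  1.998]))
```

```bash
python3 -m creep '0 0 .3 0 0 0;0 0 .6 0 0 0;0 0 .8 0 0 0;0 0 .94 0 0 0;0 0 .94 0 0 0;0 0 .94 0 0 0'
python3 -m creep '0 0 0 0 0 0;0 0 0 0 0 0;0 0 0 0 0 0;0 0 0 0 0 0;0 0 0 0 0 0;0 0 0 0 0 0' 1 25
python3 -m creep '0 0 -.2 0 0 0;0 0 -.5 0 0 0;0 0 -.9 0 0 0;0 0 -1 0 0 0;0 0 -1 0 0 0;0 0 -1 0 0 0'
python3 - <<'E'
from h import *
s=sense();print(s['tool_pos'],s['gripper_width']);w=capture('wrist');cv2.imwrite('pics/w3.png',w)
t=np.deg2rad(91);yv=np.array([np.cos(t),np.sin(t)]);print(yv)
for p in [(.575,-.11,.13)]: print(go(s,p,0.8))
E
```

```text
clock: 4.8
tool_pos: [0.4256, -0.2772, 0.0084]
tcp_rot: [1.911, 2.492, 0.001]
contact_force: [0.1, -0.6, -0.3]
gripper_width: 1.002
finger_force: 0.0
clock: 5.55
tool_pos: [0.425, -0.2767, 0.0077]
tcp_rot: [-1.912, -2.493, -0.0]
contact_force: [-0.2, -0.7, 0.6]
gripper_width: 0.43
finger_force: 25.0
clock: 6.3
tool_pos: [0.424, -0.2759, 0.1262]
tcp_rot: [-1.91, -2.491, 0.001]
contact_force: [-0.9, -0.1, -1.9]
gripper_width: 0.435
finger_force: 25.0
[ 0.42402156 -0.27589677  0.12621968] 0.43516168062563343
[-0.01745241  0.9998477 ]
(array([ 1.008,  1.574, -0.033]), array([-0.002, -0.001,  0.158]), array([ 0.002, -0.002, -1.842]))
```

View pics/w3.png

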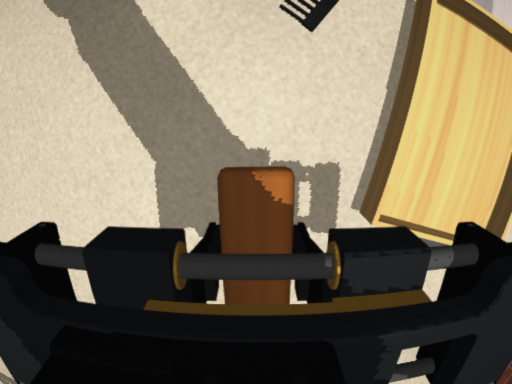

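The brush is held squarely along the tool's x axis, spanning about (219–295,168) in the picture. Carrying it to the tray.

```bash
python3 -m creep '.15 .3 -.15 0 0 .05;.35 .6 -.15 0 0 .1;.6 1 -.15 0 0 .16;.6 1 -.15 0 0 .16;.6 1 -.15 0 0 .16'
python3 - <<'E'
from h import *
s=sense();im=capture('top');w=capture('wrist');cv2.imwrite('pics/w4.png',w);cv2.imwrite('pics/t4.png',im[100:220,170:370])
print(s['tool_pos'],go(s,(.575,-.1015,.14),0.6))
E
```

```text
clock: 6.98
tool_pos: [0.5213, -0.176, 0.1444]
tcp_rot: [-2.207, -2.233, 0.004]
contact_force: [0.9, -0.1, -0.7]
gripper_width: 0.433
finger_force: 25.0
[ 0.521288   -0.17603738  0.14440271] (array([0.616, 0.455, 0.035]), array([-0.002,  0.   ,  0.001]), array([-0.   , -0.003, -1.999]))
```

```bash
python3 -m creep '.3 .22 0 0 0 0;.62 .45 0 0 0 0;.62 .45 0 0 0 0;.62 .45 .4 0 0 0;.62 .45 .4 0 0 0;.62 .45 .4 0 0 0'
python3 - <<'E'
from h import *
s=sense();w=capture('wrist');cv2.imwrite('pics/w5.png',w)
print(s['tool_pos'],go(s,(.575,-.1015,.036),0.6))
E
```

```text
clock: 7.82
tool_pos: [0.5754, -0.1027, 0.0988]
tcp_rot: [2.211, 2.23, 0.0]
contact_force: [-0.4, 0.2, -0.1]
gripper_width: 0.434
finger_force: 25.0
[ 0.5754203  -0.10269566  0.09878035] (array([ 0.01 , -0.004,  0.523]), array([ 0.001,  0.   , -0.001]), array([ 1.000e-03, -1.000e-03,  1.999e+00]))
```

View pics/w5.png

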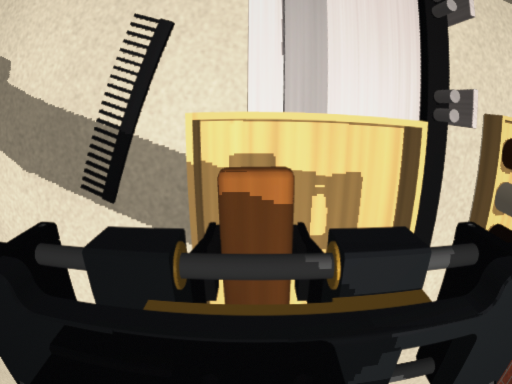

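The brush is over the tray and parallel to its walls. The front rim corners are about (188,115) and (427,123), and the pin pair for the next station is at (455,98). Lowering and releasing.

```bash
python3 - <<'E'
from h import *
s=sense();a=at('wrist',188,114,.057,s);b=at('wrist',427,122,.057,s);print(a,b,np.degrees(np.arctan2(b[1]-a[1],b[0]-a[0])))
print('pins',[at('wrist',u,v,.06,s).round(3).tolist() for u,v in[(440,97),(440,115),(440,6)]])
E
python3 -m creep '0 0 .2 0 0 0;0 0 .35 0 0 0;0 0 .45 0 0 0;0 0 .52 0 0 0;0 0 .52 0 0 0;0 0 .52 0 0 0'
```

```text
[ 0.52711235 -0.02899247  0.057     ] [ 0.70463997 -0.02778178  0.057     ] 0.3907355852242271
pins [[0.714, -0.007, 0.06], [0.715, -0.021, 0.06], [0.717, 0.068, 0.06]]
clock: 8.62
tool_pos: [0.5756, -0.1012, 0.0355]
tcp_rot: [2.209, 2.233, 0.001]
contact_force: [-0.0, 0.8, -1.9]
gripper_width: 0.435
finger_force: 25.0
```

```bash
python3 -m creep '0 0 .01 0 0 0;0 0 .015 0 0 0;0 0 .015 0 0 0'
python3 -m creep '0 0 0 0 0 0;0 0 0 0 0 0;0 0 0 0 0 0;0 0 0 0 0 0' -.35
python3 -m creep '0 0 -.2 0 0 0;0 0 -.5 0 0 0;0 0 -.9 0 0 0;0 0 -1 0 0 0;0 0 -1 0 0 0;0 0 -1 0 0 0'
python3 - <<'E'
from h import *
s=sense();print(s['tool_pos']);cv2.imwrite('pics/w6.png',capture('wrist'));
print(go(s,(.430,.314,.155),90))
E
```

```text
clock: 9.0
tool_pos: [0.5757, -0.1011, 0.0345]
tcp_rot: [2.209, 2.234, 0.001]
contact_force: [-1.6, 0.7, 5.4]
gripper_width: 0.43
finger_force: 25.0
clock: 9.5
tool_pos: [0.5753, -0.101, 0.0334]
tcp_rot: [-2.209, -2.234, 0.0]
contact_force: [-0.2, -0.3, -0.1]
gripper_width: 0.669
finger_force: 0.0
clock: 10.25
tool_pos: [0.5743, -0.1006, 0.152]
tcp_rot: [-2.207, -2.232, 0.003]
contact_force: [-0.3, 0.9, -0.2]
gripper_width: 0.677
finger_force: 0.0
[ 0.57433039 -0.1006413   0.15199354]
(array([ 3.469, -1.164, -0.02 ]), array([-0.001, -0.002, -0.993]), array([-2.000e-03,  1.000e-03,  1.007e+00]))
```

View pics/w6.png

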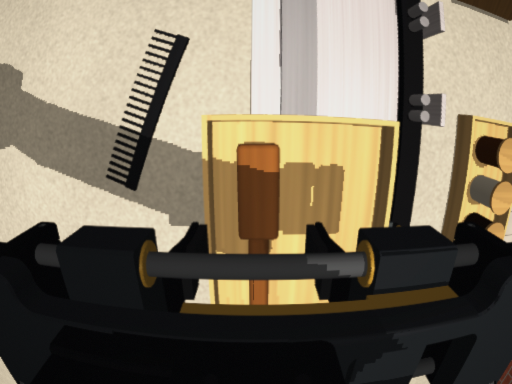

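The brush now lies flat in the tray, with its head at (237–280,143–240) and space to the right. Next is the spool.

```bash
python3 -m creep '.5 -.15 -.1 0 0 0;1 -.3 -.1 0 0 0;1 -.3 -.1 0 0 0'
python3 -m creep '.5 -.25 -.3 0 0 0;.9 -.5 -.6 0 0 0;.9 -.5 -.6 0 0 0;.9 -.5 -.6 0 0 0;.9 -.5 -.6 0 0 0'
python3 - <<'E'
from h import *
s=sense();w=capture('wrist');cv2.imwrite('pics/w7.png',w)
print(s['tool_pos'],go(s,(.430,.314,.155),90))
E
```

```text
clock: 10.68
tool_pos: [0.536, 0.0246, 0.1638]
tcp_rot: [-2.195, -2.241, 0.002]
contact_force: [0.1, -1.4, -0.8]
gripper_width: 0.68
finger_force: 0.0
clock: 11.3
tool_pos: [0.477, 0.1241, 0.2366]
tcp_rot: [2.212, 2.231, -0.003]
contact_force: [0.3, 0.3, -1.0]
gripper_width: 0.679
finger_force: 0.0
[0.47698034 0.12413566 0.23657452] (array([ 1.587, -0.377,  0.678]), array([-0.001,  0.   , -0.994]), array([0.000e+00, 1.000e-03, 1.006e+00]))
```

View pics/w7.png

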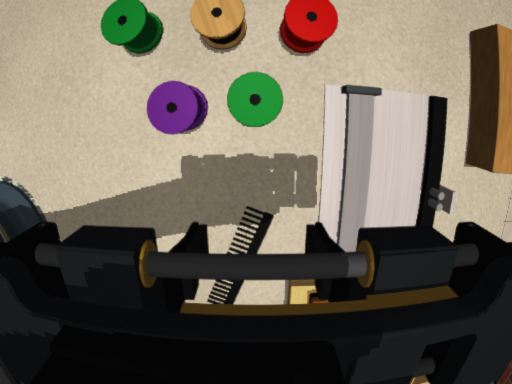

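The wood spool's hole is at (217,12). The green spool's is at (255,99), purple (171,107), red (312,16) and the other green (125,20).

Run:
```python
from h import *
s=sense()
for u,v in[(217,12.5),(255,99),(171,107),(312,16),(125,20)]: print(at('wrist',u,v,.07,s).round(3))
```

```text
[0.431 0.313 0.07 ]
[0.473 0.213 0.07 ]
[0.38  0.206 0.07 ]
[0.536 0.311 0.07 ]
[0.32  0.316 0.07 ]
```

```bash
python3 -m creep '.4 -.1 0 0 0 0;.8 -.2 0 0 0 0;.8 -.2 0 0 0 0' -1
python3 -m creep '.2 0 0 0 0 -.11;.4 -.1 0 0 0 -.22;.6 -.15 0 0 0 -.33;.78 -.18 0 0 0 -.44;.78 -.18 0 0 0 -.55;.78 -.18 0 0 0 -.66;.78 -.18 0 0 0 -.77;.78 -.18 0 0 0 -.88'
python3 -m creep '0 0 .2 0 0 -.11;0 0 .4 0 0 -.11;0 0 .5 0 0 -.11;0 0 .5 0 0 -.11;0 0 .5 0 0 -.11'
python3 - <<'E'
from h import *
s=sense();w=capture('wrist');cv2.imwrite('pics/w8.png',w)
print(s['tool_pos'],go(s,(.430,.314,.046),90),s['qpos'].round(2))
E
```

```text
clock: 11.72
tool_pos: [0.4509, 0.2243, 0.2363]
tcp_rot: [-2.203, -2.239, 0.003]
contact_force: [-0.4, -0.6, -0.1]
gripper_width: 0.928
finger_force: 0.0
clock: 12.72
tool_pos: [0.4305, 0.3126, 0.2367]
tcp_rot: [-0.275, -3.129, 0.003]
contact_force: [-0.2, -0.8, -0.2]
gripper_width: 0.997
finger_force: 0.0
clock: 13.35
tool_pos: [0.43, 0.3149, 0.1782]
tcp_rot: [0.009, 3.141, 0.001]
contact_force: [0.2, -0.0, -0.4]
gripper_width: 1.002
finger_force: 0.0
[0.42996505 0.31489134 0.17819958] (array([ 1.000e-03, -8.000e-03,  1.102e+00]), array([ 0.   ,  0.001, -0.003]), array([ 1.000e-03, -1.000e-03,  1.997e+00])) [-0.92  0.28  0.25  1.93 -0.09  0.93  0.94]
```

```bash
python3 -m creep '0 -.01 .25 0 0 0;0 -.01 .5 0 0 0;0 -.01 .75 0 0 0;0 -.01 .95 0 0 0;0 -.01 .95 0 0 0'
python3 -m creep '0 0 .1 0 0 0;0 0 .17 0 0 0;0 0 .17 0 0 0'
python3 -m creep '0 0 0 0 0 0;0 0 0 0 0 0;0 0 0 0 0 0;0 0 0 0 0 0;0 0 0 0 0 0;0 0 0 0 0 0' 1 20
python3 -m creep '0 0 -.1 0 0 0;0 0 -.4 0 0 0;0 0 -.8 0 0 0;0 0 -1 0 0 0;0 0 -1 0 0 0;0 0 -1 0 0 0'
python3 -m creep '0 0 -.25 0 0 0;0 0 -.25 0 0 0;0 0 -.25 0 0 0'
python3 - <<'E'
from h import *
s=sense();w=capture('wrist');cv2.imwrite('pics/w9.png',w)
print(s['tool_pos'],go(s,(.66,-.16,.19),90),s['qpos'].round(2))
E
```

```text
clock: 14.02
tool_pos: [0.4286, 0.3134, 0.0628]
tcp_rot: [-0.007, -3.14, 0.002]
contact_force: [0.0, 1.1, 0.8]
gripper_width: 0.998
finger_force: 0.0
clock: 14.4
tool_pos: [0.4289, 0.3136, 0.0429]
tcp_rot: [-0.007, -3.141, 0.001]
contact_force: [0.1, -1.0, -0.5]
gripper_width: 1.002
finger_force: 0.0
clock: 15.15
tool_pos: [0.4293, 0.314, 0.0434]
tcp_rot: [0.007, 3.141, 0.001]
contact_force: [-0.8, 0.5, 2.4]
gripper_width: 0.701
finger_force: 20.0
clock: 15.9
tool_pos: [0.4283, 0.3131, 0.1621]
tcp_rot: [-0.007, -3.14, 0.002]
contact_force: [-0.1, 0.2, -1.1]
gripper_width: 0.7
finger_force: 20.0
clock: 16.27
tool_pos: [0.4283, 0.3131, 0.1915]
tcp_rot: [-0.007, -3.139, 0.003]
contact_force: [-0.2, -1.0, -2.0]
gripper_width: 0.698
finger_force: 20.0
[0.42831714 0.31311695 0.19145219] (array([-1.949, -3.934,  0.016]), array([-0.001, -0.001, -0.003]), array([-0.002,  0.002,  1.997])) [-0.93  0.27  0.26  1.92 -0.08  0.96  0.94]
```

View pics/w9.png

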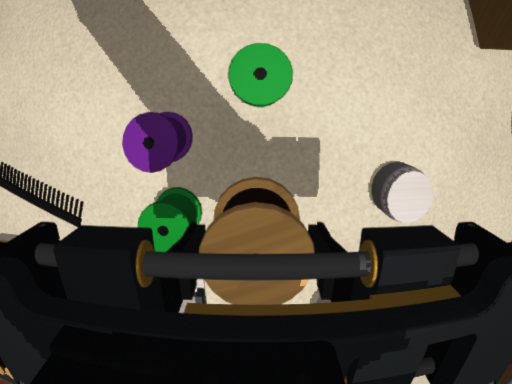

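The spool is gripped by its top flange and hangs upright. The lower flange is centred under the upper one at (257,210), and the neighbouring spools haven't moved.

```bash
python3 -m creep '-.1 -.2 0 0 0 0;-.25 -.55 0 0 0 0;-.47 -.97 0 0 0 0;-.47 -.97 0 0 0 0'
python3 -m creep '-.15 -.3 0 0 0 0;-.3 -.6 0 0 0 0;-.47 -.97 0 0 0 0;-.47 -.97 0 0 0 0'
python3 -m creep '-.15 -.3 0 0 0 0;-.3 -.6 0 0 0 0;-.47 -.97 0 0 0 0;-.47 -.97 0 0 0 0'
python3 -m creep '-.15 -.3 0 0 0 0;-.3 -.6 0 0 0 0;-.43 -.85 0 0 0 0;-.46 -.95 0 0 0 0;-.46 -.95 0 0 0 0;-.46 -.95 0 0 0 0'
python3 - <<'E'
from h import *
s=sense();w=capture('wrist');cv2.imwrite('pics/w10.png',w);im=capture('top')
print(s['tool_pos'],go(s,(.652,-.15,.0715),90.4),s['qpos'].round(2))
E
```

```text
clock: 16.82
tool_pos: [0.4865, 0.1914, 0.1921]
tcp_rot: [-0.022, -3.141, 0.005]
contact_force: [-0.3, -0.2, -1.2]
gripper_width: 0.702
finger_force: 20.0
clock: 17.32
tool_pos: [0.5414, 0.0764, 0.1922]
tcp_rot: [-0.018, -3.141, 0.004]
contact_force: [-0.7, -0.4, -1.6]
gripper_width: 0.701
finger_force: 20.0
clock: 17.82
tool_pos: [0.597, -0.0396, 0.1922]
tcp_rot: [-0.016, -3.141, 0.004]
contact_force: [-1.1, 0.6, -1.0]
gripper_width: 0.7
finger_force: 20.0
clock: 18.58
tool_pos: [0.6511, -0.1478, 0.1927]
tcp_rot: [-0.003, -3.141, -0.003]
contact_force: [0.8, -0.1, -1.6]
gripper_width: 0.698
finger_force: 20.0
[ 0.65109506 -0.14782495  0.19266441] (array([-0.009, -0.02 ,  1.01 ]), array([ 0.001, -0.001, -0.006]), array([-1.000e-03, -2.000e-03,  1.994e+00])) [-0.14  0.5   0.43  1.61 -0.23  1.09  1.93]
```

View pics/w10.png

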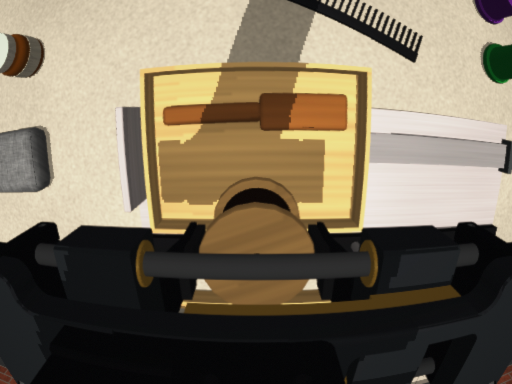

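The spool hangs over the tray. The brush is at rows 93–131, and the far rim appears at about (157,230) and (360,227). I'll check the spool's lateral fit before lowering.

```bash
python3 - <<'E'
from h import *
s=sense()
for n,u,v,z in[('far rim',157,230,.057),('far rim',360,227,.057),('near rim',142,70,.057),('near rim',370,70,.057),('brush far edge',300,131,.059),('plate',118,108,.102)]: print(n,at('wrist',u,v,z,s).round(3))
E
python3 -m creep '0 -.02 .2 0 0 0;0 -.02 .4 0 0 0;0 -.02 .6 0 0 0;0 -.02 .8 0 0 0;0 -.02 .8 0 0 0;0 -.02 .8 0 0 0'
```

```text
far rim [ 0.702 -0.26   0.057]
far rim [ 0.699 -0.031  0.057]
near rim [ 0.527 -0.266  0.057]
near rim [ 0.528 -0.03   0.057]
brush far edge [ 0.595 -0.104  0.059]
plate [ 0.567 -0.272  0.102]
clock: 19.42
tool_pos: [0.6521, -0.1526, 0.0982]
tcp_rot: [0.006, 3.14, -0.0]
contact_force: [0.7, -1.0, -1.2]
gripper_width: 0.702
finger_force: 20.0
```

```bash
python3 -m creep '0 0 .1 0 0 0;0 0 .17 0 0 0;0 0 .2 0 0 0;0 0 .215 0 0 0;0 0 .215 0 0 0'
python3 -m creep '0 0 .01 0 0 0;0 0 .01 0 0 0;0 0 .01 0 0 0'
```

```text
clock: 20.05
tool_pos: [0.6514, -0.153, 0.0712]
tcp_rot: [-0.008, -3.142, -0.0]
contact_force: [0.1, -0.4, -2.4]
gripper_width: 0.7
finger_force: 20.0
clock: 20.42
tool_pos: [0.6517, -0.153, 0.0705]
tcp_rot: [0.007, 3.141, -0.0]
contact_force: [1.2, -0.1, -0.5]
gripper_width: 0.7
finger_force: 20.0
```

```bash
python3 -m creep '0 0 .005 0 0 0;0 0 .005 0 0 0'
python3 -m creep '0 0 0 0 0 0;0 0 0 0 0 0;0 0 0 0 0 0;0 0 0 0 0 0' -.85
python3 -m creep '0 0 -.1 0 0 0;0 0 -.3 0 0 0;0 0 -.6 0 0 0;0 0 -.9 0 0 0;0 0 -1 0 0 0;0 0 -1 0 0 0'
python3 - <<'E'
from h import *
s=sense();cv2.imwrite('pics/w11.png',capture('wrist'))
print(s['tool_pos'],go(s,(.615,-.34,.19),0.5))
E
```

```text
clock: 20.68
tool_pos: [0.6517, -0.153, 0.0703]
tcp_rot: [0.007, 3.141, 0.0]
contact_force: [-2.0, 0.7, 5.7]
gripper_width: 0.698
finger_force: 20.0
clock: 21.18
tool_pos: [0.6513, -0.1529, 0.0692]
tcp_rot: [-0.007, -3.141, -0.0]
contact_force: [0.3, 0.4, -0.3]
gripper_width: 0.919
finger_force: 0.0
clock: 21.92
tool_pos: [0.6516, -0.153, 0.1902]
tcp_rot: [0.007, 3.14, 0.0]
contact_force: [-1.1, -0.7, -0.6]
gripper_width: 0.929
finger_force: 0.0
[ 0.65161909 -0.1529543   0.19021605] (array([ 2.98e-01, -1.56e+00,  1.00e-03]), array([0.001, 0.001, 0.991]), array([-1.000e-03,  1.000e-03, -1.009e+00]))
```

View pics/w11.png

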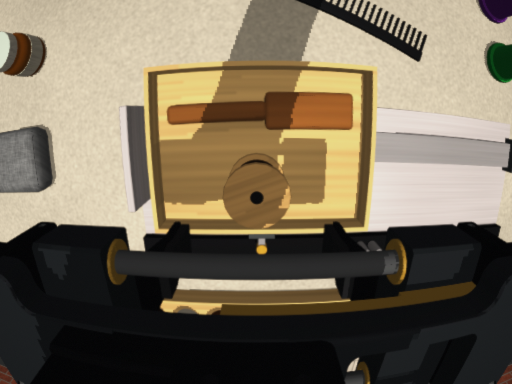

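The brush lies flat and the spool stands upright beside it at (257,195), clear of the walls. Now I'll close the gripper and go behind the push plate.

```bash
python3 -m creep '.08 -.4 0 0 0 0;.15 -.8 0 0 0 0;.15 -.8 0 0 0 0' 1 20
python3 -m creep '.08 -.3 0 0 0 .11;.15 -.6 0 0 0 .22;.15 -.76 0 0 0 .33;.15 -.76 0 0 0 .44;.15 -.76 0 0 0 .55;.15 -.76 0 0 0 .66;.15 -.76 0 0 0 .77;.15 -.76 0 0 0 .88'
python3 -m creep '0 0 0 0 0 .11;0 0 0 0 0 .11;0 0 0 0 0 .11'
python3 - <<'E'
from h import *
s=sense()
print(s['tool_pos'],go(s,(.615,-.34,.055),0.5),s['qpos'].round(2))
E
```

```text
clock: 22.35
tool_pos: [0.6296, -0.2548, 0.1878]
tcp_rot: [-0.021, -3.138, 0.004]
contact_force: [0.1, 0.3, 0.2]
gripper_width: 0.67
finger_force: 0.0
clock: 23.35
tool_pos: [0.6144, -0.3383, 0.1874]
tcp_rot: [-2.012, -2.409, 0.0]
contact_force: [-0.5, -0.5, 0.3]
gripper_width: 0.006
finger_force: 0.0
clock: 23.72
tool_pos: [0.6145, -0.3391, 0.1885]
tcp_rot: [-2.205, -2.236, 0.0]
contact_force: [-0.4, -0.7, -0.4]
gripper_width: 0.005
finger_force: 0.0
[ 0.61449542 -0.33911956  0.18850188] (array([-0.008,  0.006,  1.113]), array([-0.001, -0.001,  0.003]), array([ 1.000e-03, -1.000e-03, -1.997e+00])) [-0.07  0.66  0.83  1.53 -0.51  1.18  0.87]
```

```bash
python3 -m creep '0 0 .3 0 0 0;0 0 .6 0 0 0;0 0 .9 0 0 0;0 0 1 0 0 0;0 0 1 0 0 0'
python3 -m creep '0 0 .12 0 0 0;.2 0 .12 0 0 0;.3 0 .12 0 0 0;.3 0 .12 0 0 0'
python3 -m creep '.04 0 0 0 0 0;.08 0 0 0 0 0;.12 0 0 0 0 0;.16 0 0 0 0 0;.2 0 0 0 0 0;.24 0 0 0 0 0'
```

```text
clock: 24.35
tool_pos: [0.6144, -0.3399, 0.0693]
tcp_rot: [-2.208, -2.234, 0.0]
contact_force: [0.5, 0.0, -0.2]
gripper_width: 0.006
finger_force: 0.0
clock: 24.85
tool_pos: [0.615, -0.3028, 0.0555]
tcp_rot: [2.206, 2.236, 0.002]
contact_force: [0.2, -0.3, -1.0]
gripper_width: 0.007
finger_force: 0.0
clock: 25.6
tool_pos: [0.6138, -0.2752, 0.0551]
tcp_rot: [2.209, 2.233, -0.0]
contact_force: [0.7, -1.9, -0.7]
gripper_width: 0.006
finger_force: 0.9
```

```bash
cat >> h.py <<'E'
def tray():
    im=capture('top');hsv=cv2.cvtColor(im,cv2.COLOR_BGR2HSV);m=cv2.inRange(hsv,(12,60,70),(32,255,255))
    m[:120]=0;m[185:]=0;m[:,:180]=0;m[:,350:]=0
    m[:,:]=m*(cv2.boxFilter(m//255,-1,(5,5),normalize=False)>15)
    c=np.argwhere(m)[:,1];col=np.bincount(c,minlength=512);g=np.where(col>20)[0]
    return [at('top',u,150,.057)[1].round(4) for u in(g[0],g[-1])]
E
python3 -c "
from h import *
print(tray(),sense()['contact_force'],sense()['tool_pos'])"
```

```text
[np.float64(0.2652), np.float64(-0.163)] [-0.96099571 -0.11450365  1.78519299] [ 0.61391826 -0.27399887  0.05501793]
```

Run:
```python
from h import *
im=capture('top');h=cv2.cvtColor(im,cv2.COLOR_BGR2HSV)
print(np.median(h[130:160,190:350],0)[::4].astype(int).tolist())
```

```text
[[18, 65, 170], [13, 32, 134], [12, 32, 186], [11, 34, 185], [11, 33, 185], [12, 33, 186], [12, 34, 186], [13, 31, 185], [11, 34, 187], [12, 33, 186], [11, 33, 187], [13, 32, 188], [12, 34, 186], [11, 33, 188], [13, 33, 185], [12, 32, 185], [14, 30, 186], [13, 28, 185], [13, 26, 186], [20, 148, 162], [20, 143, 190], [20, 143, 190], [20, 143, 190], [20, 143, 190], [20, 143, 189], [20, 144, 190], [17, 152, 159], [17, 160, 178], [17, 160, 147], [17, 158, 169], [17, 153, 153], [20, 143, 187], [95, 114, 56], [98, 88, 54], [96, 68, 53], [100, 60, 53], [100, 58, 51], [102, 58, 50], [102, 61, 51], [101, 63, 50]]
```

```bash
python3 -m creep '.05 0 0 0 0 0;.1 0 0 0 0 0;.15 0 0 0 0 0;.2 0 0 0 0 0;.25 0 0 0 0 0;.3 0 0 0 0 0;.35 0 0 0 0 0;.4 0 0 0 0 0'
python3 -c "
from h import *
h=cv2.cvtColor(capture('top'),cv2.COLOR_BGR2HSV)
print(np.median(h[130:160,190:350],0)[::4].astype(int)[:,1].tolist())"
```

```text
clock: 26.7
tool_pos: [0.6135, -0.2268, 0.0552]
tcp_rot: [2.209, 2.233, 0.0]
contact_force: [1.3, -2.5, 0.9]
gripper_width: 0.005
finger_force: 0.9
[65, 33, 33, 33, 34, 34, 35, 32, 32, 31, 31, 31, 32, 33, 33, 64, 143, 143, 143, 145, 143, 143, 142, 157, 158, 160, 157, 138, 112, 68, 67, 61, 61, 59, 52, 58, 60, 61, 56, 65]
```

```bash
cat >> h.py <<'E'
def lead():  # tray centre y from its leading rim in the top view
    h=cv2.cvtColor(capture('top'),cv2.COLOR_BGR2HSV);v=np.median(h[130:160,:,1],0)
    c=next(c for c in range(200,330) if v[c]>88);f=(88-v[c-1])/(v[c]-v[c-1])
    s=sense();return round(at('top',c-1+f,145,.057)[1]-.120,4),s['tool_pos'][1].round(4),s['contact_force'][1].round(1)
E
python3 -c "
from h import *
print(lead())"
python3 -m creep '.04 0 0 0 0 0;.08 0 0 0 0 0;.12 0 0 0 0 0;.16 0 0 0 0 0;.2 0 0 0 0 0;.24 0 0 0 0 0;.28 0 0 0 0 0'
python3 -c "
from h import *
print(lead())"
```

```text
(np.float64(-0.0849), np.float64(-0.2254), np.float64(-0.3))
clock: 27.68
tool_pos: [0.6128, -0.1932, 0.0551]
tcp_rot: [-2.209, -2.233, 0.0]
contact_force: [-0.6, -0.7, -1.3]
gripper_width: 0.006
finger_force: 0.9
(np.float64(-0.0533), np.float64(-0.1921), np.float64(0.1))
```

```bash
python3 -m creep '.03 0 0 0 0 0;.06 0 0 0 0 0;.09 0 0 0 0 0;.12 0 0 0 0 0'
python3 -m creep '.03 0 0 0 0 0;.05 0 0 0 0 0' | grep -E 'pos|force'
python3 -m creep '.02 0 0 0 0 0;.04 0 0 0 0 0' | grep -E 'pos|force'
python3 -c "
from h import *
print(lead())"
```

```text
clock: 28.22
tool_pos: [0.6128, -0.1789, 0.0552]
tcp_rot: [2.209, 2.234, 0.0]
contact_force: [0.7, -2.0, -0.6]
gripper_width: 0.006
finger_force: 0.8
tool_pos: [0.6128, -0.1728, 0.0551]
contact_force: [0.3, -0.9, -1.4]
finger_force: 0.8
tool_pos: [0.6128, -0.1682, 0.0552]
contact_force: [0.3, -1.7, -1.2]
finger_force: 0.8
(np.float64(-0.0281), np.float64(-0.1677), np.float64(-1.6))
```

```bash
python3 -m creep '.015 0 0 0 0 0;.03 0 0 0 0 0' | grep -E 'pos|contact'
python3 -m creep '.015 0 0 0 0 0;.03 0 0 0 0 0' | grep -E 'pos|contact'
python3 -c "
from h import *
print(lead())"
```

```text
tool_pos: [0.6127, -0.1671, 0.0552]
contact_force: [2.1, -8.6, -4.1]
tool_pos: [0.6128, -0.1668, 0.0554]
contact_force: [4.2, -13.8, -8.3]
(np.float64(-0.0265), np.float64(-0.1668), np.float64(-12.0))
```

```bash
python3 -m creep '.015 0 0 0 0 0;.015 0 0 0 0 0' | grep -E 'pos|contact'
python3 -m creep '.015 0 0 0 0 0;.015 0 0 0 0 0' | grep -E 'pos|contact'
python3 -c "
from h import *
print(lead())"
```

```text
tool_pos: [0.6127, -0.1649, 0.0553]
contact_force: [2.3, -10.4, -5.7]
tool_pos: [0.6127, -0.1606, 0.0553]
contact_force: [2.4, -7.3, -3.2]
(np.float64(-0.0204), np.float64(-0.1605), np.float64(-7.1))
```

```bash
python3 -m creep '0.01 0 0 0 0 0;.01 0 0 0 0 0' | grep -E 'pos|contact'
python3 -m creep '0.01 0 0 0 0 0;.01 0 0 0 0 0' | grep -E 'pos|contact'
python3 -c "
from h import *
print(lead())"
```

```text
tool_pos: [0.6127, -0.1578, 0.0552]
contact_force: [2.2, -4.4, -1.9]
tool_pos: [0.6126, -0.1545, 0.0552]
contact_force: [1.1, -2.3, -0.1]
(np.float64(-0.0144), np.float64(-0.1545), np.float64(-1.6))
```

```bash
python3 -m creep '0.01 0 0 0 0 0;.01 0 0 0 0 0' | grep -E 'pos|contact'
python3 -c "
from h import *
print(lead())"
python3 -m creep '0.01 0 0 0 0 0;.01 0 0 0 0 0' | grep -E 'pos|contact'
python3 -c "
from h import *
print(lead())"
```

```text
tool_pos: [0.6122, -0.1527, 0.055]
contact_force: [-0.3, -0.5, -1.0]
(np.float64(-0.0129), np.float64(-0.1527), np.float64(-0.3))
tool_pos: [0.6122, -0.1521, 0.0549]
contact_force: [0.3, 0.4, -0.4]
(np.float64(-0.0121), np.float64(-0.1522), np.float64(-0.4))
```

```bash
python3 -m creep '.015 0 0 0 0 0;.015 0 0 0 0 0;.015 0 0 0 0 0' | grep -E 'pos|contact'
python3 -c "
from h import *
print(lead())"
python3 -m creep '.015 0 0 0 0 0;.015 0 0 0 0 0;.015 0 0 0 0 0' | grep -E 'pos|contact'
python3 -c "
from h import *
print(lead())"
```

```text
tool_pos: [0.6123, -0.1509, 0.0551]
contact_force: [-0.9, -0.3, -0.6]
(np.float64(-0.0104), np.float64(-0.1509), np.float64(-0.6))
tool_pos: [0.6124, -0.1503, 0.0551]
contact_force: [0.9, -5.1, -2.6]
(np.float64(-0.0102), np.float64(-0.1502), np.float64(-5.0))
```

Resistance is rising again, which means the roller has dropped into the notch and now meets the second pin. Backing off.

```bash
python3 -m creep '-.05 0 0 0 0 0;-.15 0 0 0 0 0;-.4 0 0 0 0 0;-.6 0 0 0 0 0;-.6 0 0 0 0 0' | grep -E 'pos|contact|clock'
python3 - <<'E'
from h import *
print(lead());s=sense();w=capture('wrist');cv2.imwrite('pics/w12.png',w);cv2.imwrite('pics/t12.png',capture('top'))
im=capture('top');r=im[105:122,210:330]
# roller (brass) and pin tabs along the bar: brightest columns
h=cv2.cvtColor(r,cv2.COLOR_BGR2HSV);b=cv2.inRange(h,(10,130,90),(25,255,255));p=np.argwhere(b)
print('brass',p.mean(0)+[105,210] if len(p) else None,len(p))
row=cv2.cvtColor(im,cv2.COLOR_BGR2GRAY)[108:118,215:280].max(0);print(row.tolist())
for n,u,v in[('tab',413/1.5625,176/1.5625),('tab2',368/1.5625,176/1.5625)]: print(n,at('top',u,v,.06).round(4))
E
```

```text
clock: 32.5
tool_pos: [0.6126, -0.2239, 0.0556]
contact_force: [-0.9, 0.1, 0.2]
(np.float64(-0.0102), np.float64(-0.2217), np.float64(1.1))
brass [116.61538462 263.61538462] 13
[177, 174, 178, 171, 177, 177, 172, 173, 170, 173, 174, 166, 171, 175, 183, 152, 146, 146, 147, 149, 151, 148, 150, 151, 130, 128, 171, 168, 165, 162, 168, 168, 170, 170, 178, 173, 172, 174, 169, 170, 170, 168, 171, 182, 166, 169, 163, 169, 169, 172, 165, 165, 174, 181, 164, 174, 164, 164, 161, 166, 167, 163, 167, 165, 160]
tab [ 0.7399 -0.0112  0.06  ]
tab2 [0.738  0.0858 0.06  ]
```

```bash
python3 -m creep '-.2 0 0 0 0 0;-.3 0 -.4 0 0 0;-.3 0 -.8 0 0 0;-.3 0 -.8 0 0 0;-.3 0 -.8 0 0 0;-.3 0 -.8 0 0 0' | grep -E 'pos|contact|clock'
python3 - <<'E'
from h import *
print(lead());im=capture('top');h=cv2.cvtColor(im,cv2.COLOR_BGR2HSV)
def rect(lo,hi,z,x0,x1,y0=115,y1=190):
    m=cv2.inRange(h,lo,hi);m[:y0]=0;m[y1:]=0;m[:,:x0]=0;m[:,x1:]=0
    n,l,st,c=cv2.connectedComponentsWithStats(m)
    for i in range(1,n):
        if st[i,4]>60: print(z,st[i].tolist(),at('top',*c[i],z).round(3))
rect((0,150,40),(14,255,255),.059,215,305)
rect((15,150,120),(18,255,255),.097,215,305)
E
```

```text
clock: 33.45
tool_pos: [0.6131, -0.2557, 0.1495]
contact_force: [0.5, 0.1, -0.3]
(np.float64(-0.0102), np.float64(-0.256), np.float64(-0.3))
0.059 [235, 156, 57, 12, 471] [0.573 0.003 0.059]
0.097 [254, 127, 22, 19, 277] [ 0.651 -0.014  0.097]
```

```bash
python3 -c "
from station import *
print(sign_off())"
```

```text
the job is handed in; nothing more can be done
None
```

I handed the job in at about 33.5 s: the brush lies flat and the spool stands upright beside it in the tray, which sits in the first station's notch within about 2 mm by camera. I did not re-measure the comb, tin, jar and spray bottle at the end, but the arm kept clear of them.

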